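Weigh the storage boxes by one end and put the full one away

TASK

One of the three identical storage boxes is full and the other two are empty: find it by lifting the front end of a box slightly by its black lug and feeling the weight, keeping its rear end down on the board and setting it down gently. Slide the full box, without lifting it off the board, straight back into the bay behind it until it is fully home against the back stop, pushing gently, and let it go there. Leave the empty boxes standing where they are in front, and do not disturb the jars.

Things in the scene. Friction and masses are not known exactly. Their poses are not given: they have to be found in the camera images.
- board: Fixed wooden board, 300 (x) x 480 (y) x 12 mm, on four low feet on the worktop; origin at the worktop under its centre, its top surface is at z = 20 mm. x points away from the robot (to the rear), y to the left, z up. The three boxes stand on it.
- bays: Fixed frame on the board's rear half: 3 open-topped bays, open to the front, 40 mm high. Origin on the board's top at its centre, axes as the board's. Bay centre lines at y = +150 (left), 0, -150 mm. Each is 87 mm wide between parallel cheeks from x = 37 to 130 mm, with flared mouths from x = 9 mm. Rigid back stop's front face: x = 130 mm.
- box_left: The left one of 3 identical blue closed boxes with white lids, 130 (x) x 80 (y) x 70 mm (lid overhangs 2 mm). Origin: centre of underside; x to its rear. Black upright grab lug on the lid, 28 (x) x 12 (y) mm, centred at x = -42, y = 0, z = 70 to 101 mm. Starts before the left bay, roughly square. One of the three boxes is full, 0.6 to 0.8 kg; the other two are empty, about 0.25 kg each.
- box_left_back (a point): Middle of the rear lower edge of the left box (x = +65 mm, z = 0 in the box's frame)
- box_middle: The middle one of 3 identical blue closed boxes with white lids, 130 (x) x 80 (y) x 70 mm (lid overhangs 2 mm). Origin: centre of underside; x to its rear. Black upright grab lug on the lid, 28 (x) x 12 (y) mm, centred at x = -42, y = 0, z = 70 to 101 mm. Starts before the middle bay, roughly square. Contents lie about mid-box and stay put in gentle tilting.
- box_middle_back (a point): Middle of the rear lower edge of the middle box (x = +65 mm, z = 0 in the box's frame)
- box_right: The right one of 3 identical blue closed boxes with white lids, 130 (x) x 80 (y) x 70 mm (lid overhangs 2 mm). Origin: centre of underside; x to its rear. Black upright grab lug on the lid, 28 (x) x 12 (y) mm, centred at x = -42, y = 0, z = 70 to 101 mm. Starts before the right bay, roughly square. Lifting at the lug about the rear lower edge takes about 0.6 to 0.9 of a box's weight.
- box_right_back (a point): Middle of the rear lower edge of the right box (x = +65 mm, z = 0 in the box's frame)
- spice_jar: Small spice jar with green lid, 46 mm across, 106 mm tall, standing loose on the worktop to the right of the board; origin at the centre of its underside. Not to be disturbed.
- honey: Honey jar with grey lid, 71 mm across, 110 mm tall, standing loose on the worktop to the left of the board; origin at the centre of its underside. Not to be disturbed.
- mustard: Mustard jar with grey lid, 72 mm across, 102 mm tall, standing loose on the worktop to the right of the board; origin at the centre of its underside. Not to be disturbed.

How it is judged:
By the outcome, as a careful person would: the job done as asked, in the order asked, and still so for the second after the job is handed in, with the robot touching nothing.
It also fails if it takes over 72 s, if anything falls off the work surface, if the arm or the gripper's body presses on something with over 40 N, if the wrist force passes 120 N, or if a joint passes its speed limit or range.

ROBOT

A 6-joint arm with a two-finger parallel gripper is mounted at the origin on a cart in front of the work surface, level with it; the furniture and walls round the work are solid. World frame = base frame: x ahead of the robot, y to its left, z up, the work surface at z = 0. Lengths are in m, angles in degrees, forces in N, time in s.
With the tool pointing down it reaches from about 0.375 to 0.9 m from the base axis. Payload 3.1 kg.
Tool frame: the origin (TCP) lies at the very end of the fingers, on their centre line; the grasp point (between the pads) lies bot.grip_point_offset behind it (bot.grip_point_offset is the distance from the TCP to the grasp point, in m); z points along the fingers, y is the line along which they close (so a half turn about z gives the same grasp; the last joint's range is limited). The gripper opens to 87 mm and grips with 3 to 60 N. Pads are 19 mm wide; open, the fingers measure 117 mm over their backs; the gripper's body (75 mm by 190 mm) begins 51 mm behind the grasp point.
Start: joints at [-79.211, 30.224, 82.088, -0, 67.689, -10.227], TCP at [0.224, -0.583, 0.223] pointing down, gripper open.
Joint ranges: [-176.69, 176.69], [-43.24, 126.21], [12.49, 139.97], [-82, 262], [0, 151.66], [-163.58, 163.58]. Speed limits (degrees/s): [159.86, 159.86, 180, 180, 180, 180].

INTERFACE

Orientations are given as a 3x3 rotation matrix whose columns are the frame's x, y, z axes.
In Python, from rig import bot, viewer, ticket gives the robot as it stands.
- The arm moves only by the tool servo_tool, never from a script. Its argument "targets" is a list of rows, each an object with "offset": the shift along the tool's x, y, z in m, a list of three; "dr": the turn, a rotation vector about the tool's x, y, z in degrees, a list of three. In form: [{"offset": [x, y, z], "dr": [ax, ay, az]}, ...]. A call has 1 to 20 rows; each row is the pose to reach, as a shift and turn from the pose commanded when the call began, along the tool's axes at that moment; what a row does not reach only later rows make up. A row lasts 1/12 s, in which the tool goes at most 41.7 mm and 7.16 degrees, less where a joint would pass 70% of its speed; a pose out of reach is approached as far as the arm can. A call with a gripper value outside its range is refused whole. "gripper" is the gripper command: -1 is fully open, 1 is shut, values between are in proportion, set as the call begins (left out, the last holds). The fingers move at their own pace and stop on an object; the grip force is fixed at half the most. Time passes only in rows, so rows that repeat a pose let the fingers close. It gives the time, the measured TCP pose, the force, the opening and the grip force at its end, in the units of the state.
- bot.read_state(): the state, without advancing time (a new reading comes with each control period).
- viewer.capture(name): name is "side" or "top" or "wrist"; returns a dict with "color" (480x640x3 uint8, red, green, blue), "camera_matrix" (3x3 intrinsics, pixels), "R" (3x3) and "t" (3): a world point X has camera coordinates R X + t. Camera axes: x right, y down, z forward; pixel columns grow to the right and rows downward; lengths in m; the calibration is good to about 2 mm. A picture is of the moment at which its call begins. There is no depth.
- ticket.hand_in(): hands the job in; it is judged then, once.
The state is a dict: "time_s": time; "joint_positions": joint angles; "qvel": joint speeds; "tau": joint torques, N m; "position": TCP position; "tcp_rot": TCP orientation; "force": force on the tool from outside, world axes, zero at the start; "moment": the same for the moment, N m; "opening": opening from 0.0 (shut) to 1.0 (fully open); "grasp_force": force on a finger pad.
Only numpy, scipy, OpenCV 4.12 (cv2) and the standard library are available. Lean on these libraries where they do the work, as an engineer would, in place of code of your own. Each camera call takes 0.05 s, during which the arm holds its last target. There are 200 camera calls.

## Working session

There is one attempt and no reset: what is moved stays moved. The work goes in short steps, Python scripts to look and compute and a tool call to move; the robot and the scene stay as the last step left them, time stands still between calls to the robot, and variables do not carry over. Pictures are saved under pics/ and viewed, at most 10 in all, crops included, and the job is handed in when it is done.

Besides the shell and the picture viewer there is one more tool, called after ">>>" as name(argument=value, ...) on one line, values as JSON. servo_tool: Moves the arm, as the interface text tells. Its arguments: {"type":"object","properties":{"targets":{"type":"array"},"gripper":{"type":"number"}},"required":["targets"]}

```bash
mkdir -p pics; ls
python3 - <<'E'
from rig import bot, viewer
import cv2
s=bot.read_state(); print(s['time_s'],s['position'],s['tcp_rot'],s['force'],bot.grip_point_offset)
for n in ('top','side'):
    c=viewer.capture(n); cv2.imwrite(f'pics/{n}0.png',c['color'][:,:,::-1]); print(n,c['camera_matrix'],c['R'],c['t'])
E
```

```text
pics
0.0 [ 0.22402589 -0.58267289  0.22156568] [[ 9.33465775e-01  3.58666210e-01 -4.42701761e-04]
 [ 3.58666302e-01 -9.33463354e-01  2.15659431e-03]
 [ 3.60251636e-04 -2.17188918e-03 -9.99997577e-01]] [ 0.14496265  0.16873776 -0.30943596] 0.0187
top [[561.71708559   0.         309.96190253]
 [  0.         561.71708559 248.73586645]
 [  0.           0.           1.        ]] [[ 0.00727175 -0.99994584 -0.00744586]
 [-0.99309775 -0.00634986 -0.1171176 ]
 [ 0.11706397  0.00824612 -0.99309014]] [-0.05000858  0.55235529  1.46089413]
side [[496.64719936   0.         317.34909288]
 [  0.         496.64719936 240.34481564]
 [  0.           0.           1.        ]] [[-9.89720570e-01 -1.43014187e-01  3.69637904e-04]
 [-7.88197733e-02  5.43306925e-01 -8.35825956e-01]
 [ 1.19334142e-01 -8.27263276e-01 -5.48994385e-01]] [0.54250556 0.13008129 1.06651829]
```

View pics/top0.png

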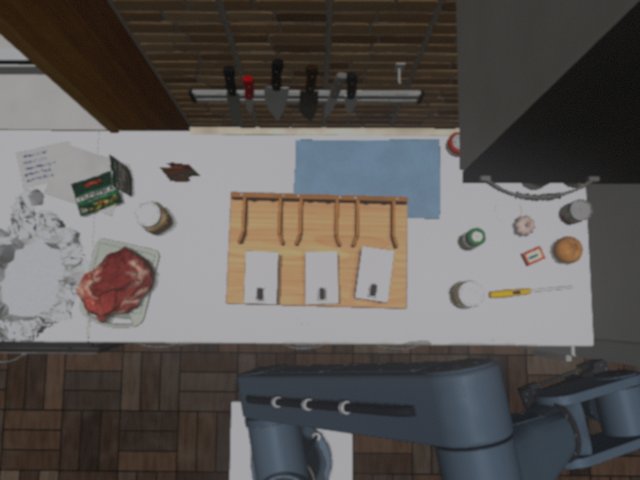

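View pics/side0.png

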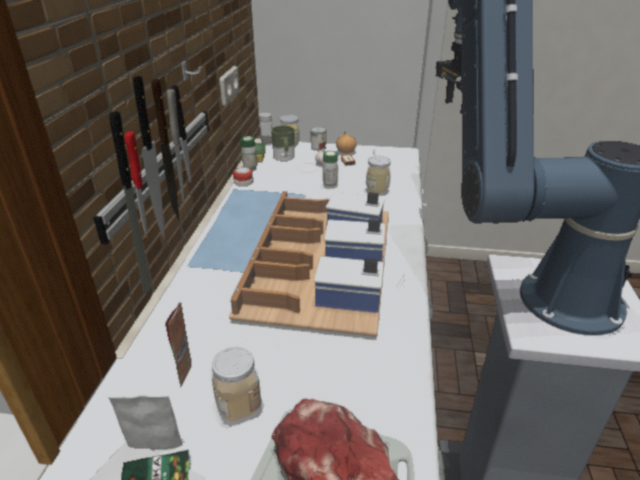

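The top view shows the board at about (228..408, 192..307). The box lids are centred near (262,278), (322,278) and (375,274), with dark lugs at (260,294), (322,295) and (373,290). The right box is yawed a few degrees. Next I'll measure these precisely.

```bash
cat > h.py <<'E'
import numpy as np, cv2
def ray(c,uv,z):
    K,R,t=(np.array(c[k]) for k in('camera_matrix','R','t'))
    d=R.T@np.linalg.inv(K)@np.array([uv[0],uv[1],1.]); o=-R.T@t
    return o+d*(z-o[2])/d[2]
def proj(c,X):
    p=c['camera_matrix']@(c['R']@np.array(X)+c['t']); return p[:2]/p[2]
def lids(c):
    g=c['color'].astype(int); out=[]
    white=((g.min(2)>140)&(g.max(2)-g.min(2)<35)).astype('uint8')
    for x0,x1 in((238,289),(296,346),(349,402)):
        m=np.zeros_like(white); m[243:306,x0:x1]=white[243:306,x0:x1]
        m=cv2.morphologyEx(m,cv2.MORPH_OPEN,np.ones((3,3)))
        n,l,st,_=cv2.connectedComponentsWithStats(m); k=1+st[1:,4].argmax()
        p=np.argwhere(l==k)[:,::-1]
        P=np.array([ray(c,q,.09)[:2] for q in p],dtype='float32')
        (cx,cy),(w,h),a=cv2.minAreaRect(P*1000)
        if w<h: w,h,a=h,w,a-90
        a=(a+90)%180-90
        # dark lug
        d=np.zeros_like(white); d[280:304,x0+6:x1-6]=(g.max(2)<75)[280:304,x0+6:x1-6]
        q=np.argwhere(d)[:,::-1]
        lug=ray(c,q.mean(0),.108) if len(q) else None
        out.append((cx,cy,w,h,a,lug,len(q)))
    return out
E
python3 - <<'E'
from rig import viewer
from h import *
np.set_printoptions(precision=4,suppress=True)
c=viewer.capture('top')
for o in lids(c): print(*[np.round(x,4) for x in o])
for uv in((232,192),(407,197),(408,308),(227,304)): print(ray(c,uv,.02))
g=c['color']
cv2.imwrite('pics/crop.png',cv2.resize(g[180:315,220:415,::-1],None,fx=4,fy=4,interpolation=cv2.INTER_CUBIC))
E
```

```text
473.3177 78.9767 132.0025 82.0457 -1.0912 [0.4302 0.0776 0.108 ] 28
474.0844 -76.0405 131.7403 80.4815 1.6628 [ 0.4313 -0.0765  0.108 ] 16
483.2287 -211.3182 131.8337 81.6747 -7.8291 [ 0.4413 -0.2045  0.108 ] 26
[0.7079 0.1667 0.02  ]
[ 0.6968 -0.3077  0.02  ]
[ 0.398  -0.3065  0.02  ]
[0.4051 0.1728 0.02  ]
```

View pics/crop.png

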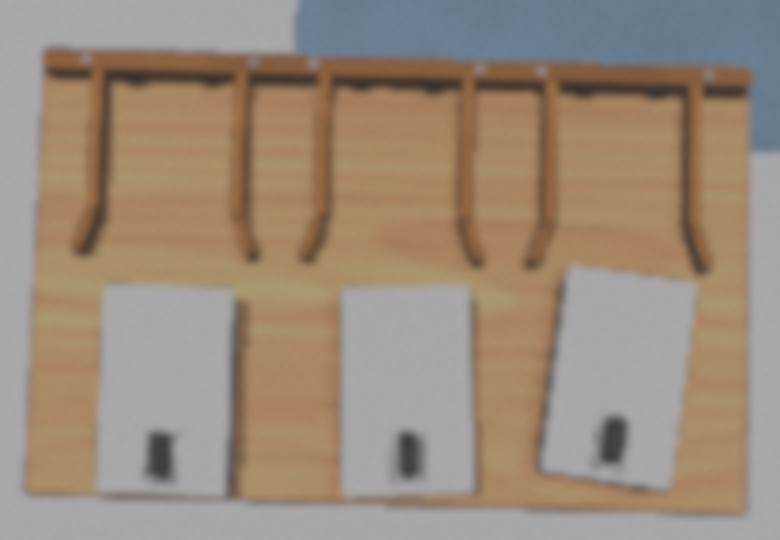

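```bash
cat > q.py <<'E'
from rig import viewer,bot
from h import *
np.set_printoptions(precision=4,suppress=True)
c=viewer.capture('top')
f=lambda u,v,z:ray(c,(220+(u+.5)/4-.5,180+(v+.5)/4-.5),z)[:2]
L=[((100,80),(97,208)),((241,80),(239,213)),((326,80),(322,213)),((468,85),(465,222)),((549,88),(548,225)),((695,92),(692,222))]
P=[[f(*p,.06) for p in l] for l in L]
for p in P: d=p[0]-p[1]; print(p[0],p[1],np.degrees(np.arctan2(d[1],d[0])))
for i in(0,2,4): print('bay mid',(P[i][0]+P[i+1][0])/2,(P[i][1]+P[i+1][1])/2)
print('front corners',f(26,493,.02),f(747,513,.02),'rear top corners',f(46,48,.06),f(750,70,.06),'stop front edge top',f(180,80,.06),f(620,92,.06))
for p in((.4302,.0776),(.4313,-.0765),(.4413,-.2045)): print(p)
E
python3 q.py
```

```text
[0.6788 0.1268] [0.5935 0.127 ] -0.12315928819403538
[0.6793 0.0338] [0.5907 0.0339] -0.07095684981486587
[ 0.6796 -0.0222] [ 0.5911 -0.0204] -1.1713460512826495
[ 0.6768 -0.1158] [ 0.5857 -0.114 ] -1.1345410787787031
[ 0.6751 -0.1691] [ 0.584  -0.1682] -0.5543655777669338
[ 0.673 -0.265] [ 0.5866 -0.2622] -1.87663074503453
bay mid [0.679  0.0803] [0.5921 0.0805]
bay mid [ 0.6782 -0.069 ] [ 0.5884 -0.0672]
bay mid [ 0.674  -0.2171] [ 0.5853 -0.2152]
front corners [0.4081 0.1752] [ 0.3983 -0.3022] rear top corners [0.7001 0.163 ] [ 0.6879 -0.3014] stop front edge top [0.6791 0.0741] [ 0.6727 -0.2158]
(0.4302, 0.0776)
(0.4313, -0.0765)
(0.4413, -0.2045)
```

>>> servo_tool(targets=[{"offset": [0.34,-0.275,0],"dr": [0,0,28.8]},{"offset": [0.34,-0.275,0],"dr": [0,0,28.8]},{"offset": [0.34,-0.275,0],"dr": [0,0,28.8]},{"offset": [0.34,-0.275,0],"dr": [0,0,28.8]},{"offset": [0.34,-0.275,0],"dr": [0,0,28.8]},{"offset": [0.34,-0.275,0],"dr": [0,0,28.8]},{"offset": [0.34,-0.275,0],"dr": [0,0,28.8]},{"offset": [0.34,-0.275,0],"dr": [0,0,28.8]},{"offset": [0.34,-0.275,0],"dr": [0,0,28.8]},{"offset": [0.34,-0.275,0],"dr": [0,0,28.8]},{"offset": [0.34,-0.275,0],"dr": [0,0,28.8]},{"offset": [0.34,-0.275,0.06],"dr": [0,0,28.8]},{"offset": [0.34,-0.275,0.06],"dr": [0,0,28.8]},{"offset": [0.34,-0.275,0.06],"dr": [0,0,28.8]},{"offset": [0.34,-0.275,0.06],"dr": [0,0,28.8]}], gripper=-0.2)

```text
time_s: 1.45
position: [0.4425, -0.2043, 0.162]
tcp_rot: [[0.991, -0.135, -0.002], [-0.135, -0.991, 0.002], [-0.002, -0.001, -1.0]]
force: [0.2, -0.1, -0.4]
opening: 0.599
grasp_force: 0.0
```

Run:
```python
from rig import bot,viewer
from h import *
s=bot.read_state(); R=s['tcp_rot']; print(s['time_s'],s['position'],R,s['force'],s['joint_positions'])
c=viewer.capture('wrist'); cv2.imwrite('pics/w1.png',c['color'][:,:,::-1])
for z in(.09,.121): print(proj(c,[.4415,-.205,z]))
```

```text
1.45 [ 0.44247521 -0.20426429  0.1619591 ] [[ 0.99082419 -0.13514178 -0.00203257]
 [-0.13513876 -0.99082546  0.00155651]
 [-0.00222427 -0.00126755 -0.99999672]] [ 0.1999278  -0.09085971 -0.3924666 ] [-3.79445367e+01  2.50543819e+01  1.05013204e+02 -1.66967525e-03
  5.00790912e+01  5.98232804e+01]
[322.7519918  255.09109013]
[322.97379882 274.73692414]
```

View pics/w1.png

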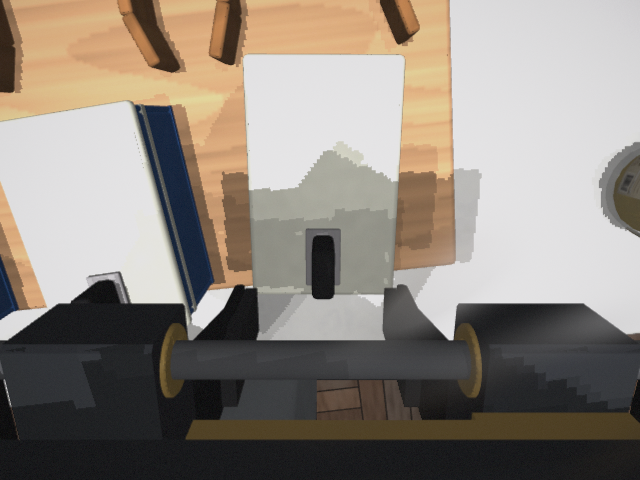

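The lug top is at about (322,266), midway between the fingers and square with them. I'll descend now, then grip.

>>> servo_tool(targets=[{"offset": [0.002,0,0.03],"dr": [0,0,0]},{"offset": [0.002,0,0.055],"dr": [0,0,0]},{"offset": [0.002,0,0.066],"dr": [0,0,0]},{"offset": [0.002,0,0.066],"dr": [0,0,0]},{"offset": [0.002,0,0.066],"dr": [0,0,0]}])

```text
time_s: 1.92
position: [0.4455, -0.206, 0.0974]
tcp_rot: [[0.991, -0.136, 0.001], [-0.136, -0.991, -0.001], [0.001, 0.001, -1.0]]
force: [0.2, -0.2, -0.4]
opening: 0.599
grasp_force: 0.0
```

>>> servo_tool(targets=[{"offset": [0,0,0],"dr": [0,0,0]},{"offset": [0,0,0],"dr": [0,0,0]},{"offset": [0,0,0],"dr": [0,0,0]},{"offset": [0,0,0],"dr": [0,0,0]},{"offset": [0,0,0],"dr": [0,0,0]},{"offset": [0,0,0],"dr": [0,0,0]},{"offset": [0,0,0],"dr": [0,0,0]},{"offset": [0,0,0],"dr": [0,0,0]}], gripper=1)

```text
time_s: 2.58
position: [0.4449, -0.205, 0.0965]
tcp_rot: [[0.991, -0.135, -0.0], [-0.135, -0.991, -0.0], [-0.0, 0.0, -1.0]]
force: [-0.4, -0.6, -0.9]
opening: 0.13
grasp_force: 30.0
```

>>> servo_tool(targets=[{"offset": [0.0007,0,-0.001],"dr": [0,-0.5,0]},{"offset": [0.0013,0,-0.0019],"dr": [0,-1,0]},{"offset": [0.002,0,-0.0028],"dr": [0,-1.5,0]},{"offset": [0.0027,0,-0.0037],"dr": [0,-2,0]},{"offset": [0.0034,0,-0.0047],"dr": [0,-2.5,0]},{"offset": [0.004,0,-0.0056],"dr": [0,-3,0]},{"offset": [0.004,0,-0.0056],"dr": [0,-3,0]},{"offset": [0.004,0,-0.0056],"dr": [0,-3,0]},{"offset": [0.004,0,-0.0056],"dr": [0,-3,0]},{"offset": [0.004,0,-0.0056],"dr": [0,-3,0]},{"offset": [0.004,0,-0.0056],"dr": [0,-3,0]},{"offset": [0.004,0,-0.0056],"dr": [0,-3,0]}])

```text
time_s: 3.58
position: [0.4487, -0.2055, 0.1021]
tcp_rot: [[0.989, -0.136, -0.052], [-0.135, -0.991, 0.007], [-0.053, -0.0, -0.999]]
force: [-0.1, -0.9, -1.8]
opening: 0.141
grasp_force: 30.0
```

Run:
```python
from rig import bot,viewer
from h import *
s=bot.read_state(); print(s['force'],s['moment'])
c=viewer.capture('side'); u,v=proj(c,[.48,-.2,.06]).astype(int); print(u,v)
cv2.imwrite('pics/s1.png',cv2.resize(c['color'][v-60:v+60,u-70:u+70,::-1],None,fx=5,fy=5,interpolation=cv2.INTER_CUBIC))
```

```text
[-0.14349653 -0.88455937 -1.83598511] [0.02976054 0.02339543 0.01601541]
355 214
```

View pics/s1.png

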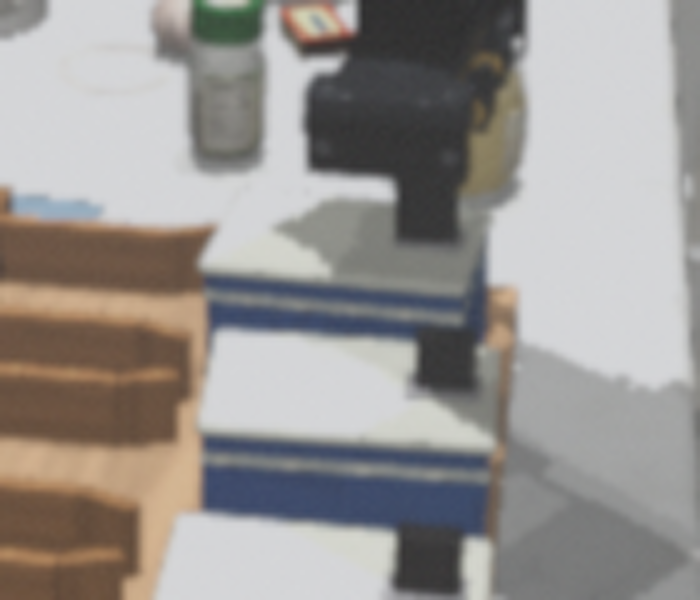

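The right box appears gripped, and the force change at the lug is only about -1.4 N, so it is probably empty. I'll set it down, release and go on to the middle box.

>>> servo_tool(targets=[{"offset": [-0.0007,0,0.0009],"dr": [0,0.5,0]},{"offset": [-0.0014,0,0.0019],"dr": [0,1,0]},{"offset": [-0.002,0,0.0028],"dr": [0,1.5,0]},{"offset": [-0.0026,0,0.0037],"dr": [0,2,0]},{"offset": [-0.0032,0,0.0045],"dr": [0,2.4,0]},{"offset": [-0.0038,0,0.0052],"dr": [0,2.8,0]},{"offset": [-0.004,0,0.0055],"dr": [0,3,0]},{"offset": [-0.0042,0,0.0057],"dr": [0,3,0]},{"offset": [-0.0042,0,0.0057],"dr": [0,3,0]},{"offset": [-0.0042,0,0.0057],"dr": [0,3,0]}])

```text
time_s: 4.47
position: [0.4445, -0.2051, 0.0967]
tcp_rot: [[0.991, -0.135, 0.0], [-0.135, -0.991, -0.0], [0.0, 0.0, -1.0]]
force: [0.4, -0.2, -2.4]
opening: 0.135
grasp_force: 30.0
```

>>> servo_tool(targets=[{"offset": [0,0,0],"dr": [0,0,0]},{"offset": [0,0,0],"dr": [0,0,0]},{"offset": [0,0,0],"dr": [0,0,0]},{"offset": [0,0,0],"dr": [0,0,0]},{"offset": [0,0,0],"dr": [0,0,0]},{"offset": [0,0,-0.03],"dr": [0,0,0]},{"offset": [0,0,-0.06],"dr": [0,0,0]},{"offset": [0,0,-0.06],"dr": [0,0,0]},{"offset": [0,0,-0.06],"dr": [0,0,0]}], gripper=-0.2)

```text
time_s: 5.22
position: [0.4455, -0.2057, 0.1582]
tcp_rot: [[0.991, -0.135, 0.004], [-0.135, -0.991, -0.003], [0.004, 0.002, -1.0]]
force: [-0.7, 0.2, -0.1]
opening: 0.593
grasp_force: 0.0
```

```bash
cat > go.py <<'E'
import sys
from rig import bot
from h import *
x,y,a=map(float,sys.argv[1:4])
s=bot.read_state(); R=np.array(s['tcp_rot'])
print(s['time_s'],s['position'],s['force'])
w=np.radians(a); T=np.array([[np.cos(w),np.sin(w),0],[np.sin(w),-np.cos(w),0],[0,0,-1]])
d=np.array([x,y,s['position'][2]])-s['position']
print('offset',np.round(R.T@d,4),'dr',np.round(np.degrees(cv2.Rodrigues(R.T@T)[0].ravel()),2))
E
python3 go.py .4335 -.0768 1.5
```

```text
5.2167 [ 0.4455022  -0.2057434   0.15820375] [-0.68317923  0.20629536 -0.10238562]
offset [-0.0293 -0.1261 -0.0004] dr [ 0.15 -0.21 -9.28]
```

>>> servo_tool(targets=[{"offset": [-0.0075,-0.0315,0],"dr": [0,0,-3]},{"offset": [-0.0145,-0.063,0],"dr": [0,0,-6]},{"offset": [-0.022,-0.095,0],"dr": [0,0,-9.3]},{"offset": [-0.0293,-0.126,0],"dr": [0,0,-9.3]},{"offset": [-0.0293,-0.126,0],"dr": [0,0,-9.3]},{"offset": [-0.0293,-0.126,0.03],"dr": [0,0,-9.3]},{"offset": [-0.0293,-0.126,0.053],"dr": [0,0,-9.3]},{"offset": [-0.0293,-0.126,0.062],"dr": [0,0,-9.3]},{"offset": [-0.0293,-0.126,0.062],"dr": [0,0,-9.3]},{"offset": [-0.0293,-0.126,0.062],"dr": [0,0,-9.3]}])

```text
time_s: 6.05
position: [0.4318, -0.0762, 0.0937]
tcp_rot: [[1.0, 0.026, -0.002], [0.026, -1.0, 0.001], [-0.002, -0.001, -1.0]]
force: [0.1, -0.5, 0.1]
opening: 0.601
grasp_force: 0.0
```

>>> servo_tool(targets=[{"offset": [0,0,0],"dr": [0,0,0]},{"offset": [0,0,0],"dr": [0,0,0]},{"offset": [0,0,0],"dr": [0,0,0]},{"offset": [0,0,0],"dr": [0,0,0]},{"offset": [0,0,0],"dr": [0,0,0]},{"offset": [0,0,0],"dr": [0,0,0]},{"offset": [0,0,0],"dr": [0,0,0]},{"offset": [0,0,0],"dr": [0,0,0]}], gripper=1)

```text
time_s: 6.72
position: [0.4327, -0.0765, 0.0948]
tcp_rot: [[1.0, 0.027, 0.001], [0.027, -1.0, -0.001], [0.001, 0.001, -1.0]]
force: [-0.7, -2.5, 1.3]
opening: 0.137
grasp_force: 30.0
```

>>> servo_tool(targets=[{"offset": [0.0007,0,-0.001],"dr": [0,-0.5,0]},{"offset": [0.0013,0,-0.0019],"dr": [0,-1,0]},{"offset": [0.002,0,-0.0028],"dr": [0,-1.5,0]},{"offset": [0.0027,0,-0.0037],"dr": [0,-2,0]},{"offset": [0.0034,0,-0.0047],"dr": [0,-2.5,0]},{"offset": [0.004,0,-0.0056],"dr": [0,-3,0]},{"offset": [0.004,0,-0.0056],"dr": [0,-3,0]},{"offset": [0.004,0,-0.0056],"dr": [0,-3,0]},{"offset": [0.004,0,-0.0056],"dr": [0,-3,0]},{"offset": [0.004,0,-0.0056],"dr": [0,-3,0]},{"offset": [0.004,0,-0.0056],"dr": [0,-3,0]},{"offset": [0.004,0,-0.0056],"dr": [0,-3,0]}])

```text
time_s: 7.72
position: [0.4365, -0.076, 0.1002]
tcp_rot: [[0.998, 0.026, -0.052], [0.026, -1.0, -0.001], [-0.052, -0.0, -0.999]]
force: [1.5, -0.6, -5.0]
opening: 0.137
grasp_force: 30.0
```

The middle box pulls about -5 N at the lug, which matches the full one. One more reading while it is held, then I'll set it down still gripped.

>>> servo_tool(targets=[{"offset": [0,0,0],"dr": [0,0,0]},{"offset": [0,0,0],"dr": [0,0,0]},{"offset": [0,0,0],"dr": [0,0,0]},{"offset": [0,0,0],"dr": [0,0,0]}])

```text
time_s: 8.05
position: [0.4364, -0.076, 0.1003]
tcp_rot: [[0.998, 0.026, -0.052], [0.026, -1.0, -0.001], [-0.052, -0.0, -0.999]]
force: [1.6, -0.6, -5.2]
opening: 0.14
grasp_force: 30.0
```

>>> servo_tool(targets=[{"offset": [-0.0007,0,0.0009],"dr": [0,0.5,0]},{"offset": [-0.0014,0,0.0019],"dr": [0,1,0]},{"offset": [-0.002,0,0.0028],"dr": [0,1.5,0]},{"offset": [-0.0026,0,0.0037],"dr": [0,2,0]},{"offset": [-0.0032,0,0.0045],"dr": [0,2.4,0]},{"offset": [-0.0038,0,0.0052],"dr": [0,2.8,0]},{"offset": [-0.004,0,0.0055],"dr": [0,3,0]},{"offset": [-0.0042,0,0.0056],"dr": [0,3,0]},{"offset": [-0.0042,0,0.0056],"dr": [0,3,0]},{"offset": [-0.0042,0,0.0056],"dr": [0,3,0]}])

```text
time_s: 8.88
position: [0.4316, -0.0761, 0.0949]
tcp_rot: [[1.0, 0.027, -0.001], [0.027, -1.0, 0.0], [-0.001, -0.0, -1.0]]
force: [-0.7, -0.0, -3.0]
opening: 0.136
grasp_force: 30.0
```

```bash
python3 - <<'E'
from rig import bot,viewer
from h import *
s=bot.read_state();print(s['time_s'],s['position'],s['force'],s['moment'])
E
python3 go.py .553 -.0645 -1.1; python3 go.py .574 -.0665 -1.1
```

```text
8.8833 [ 0.43164413 -0.07606331  0.09490672] [-0.74082677 -0.00612553 -3.03291043] [-0.00701559  0.09622971  0.00767483]
8.8833 [ 0.43164413 -0.07606331  0.09490672] [-0.74082677 -0.00612553 -3.03291043]
offset [ 1.216e-01 -8.300e-03 -1.000e-04] dr [-0.01  0.05  2.62]
8.8833 [ 0.43164413 -0.07606331  0.09490672] [-0.74082677 -0.00612553 -3.03291043]
offset [ 1.426e-01 -5.800e-03 -1.000e-04] dr [-0.01  0.05  2.62]
```

>>> servo_tool(targets=[{"offset": [0,0,0.0004],"dr": [0,0,0]},{"offset": [0,0,0.0004],"dr": [0,0,0]},{"offset": [0.004,-0.0008,0.0004],"dr": [0,0,0.3]},{"offset": [0.008,-0.0016,0.0004],"dr": [0,0,0.6]},{"offset": [0.012,-0.0025,0.0004],"dr": [0,0,0.9]},{"offset": [0.016,-0.0034,0.0004],"dr": [0,0,1.2]},{"offset": [0.02,-0.0043,0.0004],"dr": [0,0,1.5]},{"offset": [0.024,-0.0052,0.0004],"dr": [0,0,1.8]},{"offset": [0.028,-0.006,0.0004],"dr": [0,0,2.1]},{"offset": [0.032,-0.0068,0.0004],"dr": [0,0,2.4]},{"offset": [0.036,-0.0076,0.0004],"dr": [0,0,2.6]},{"offset": [0.04,-0.0085,0.0004],"dr": [0,0,2.6]},{"offset": [0.045,-0.0094,0.0004],"dr": [0,0,2.6]},{"offset": [0.045,-0.0094,0.0004],"dr": [0,0,2.6]},{"offset": [0.045,-0.0094,0.0004],"dr": [0,0,2.6]}])

```text
time_s: 10.13
position: [0.4738, -0.0646, 0.0948]
tcp_rot: [[1.0, -0.018, -0.006], [-0.018, -1.0, 0.002], [-0.006, -0.001, -1.0]]
force: [-6.2, 0.8, 6.0]
opening: 0.136
grasp_force: 30.0
```

```bash
python3 go.py .553 -.0667 -1.1
python3 - <<'E'
from rig import viewer
from h import *
c=viewer.capture('wrist'); cv2.imwrite('pics/w2.png',c['color'][:,:,::-1])
E
```

```text
10.1333 [ 0.47384903 -0.06457413  0.09476232] [-6.22360088  0.75152463  5.96803197]
offset [ 0.0792  0.0007 -0.0005] dr [-0.08  0.34  0.07]
```

View pics/w2.png

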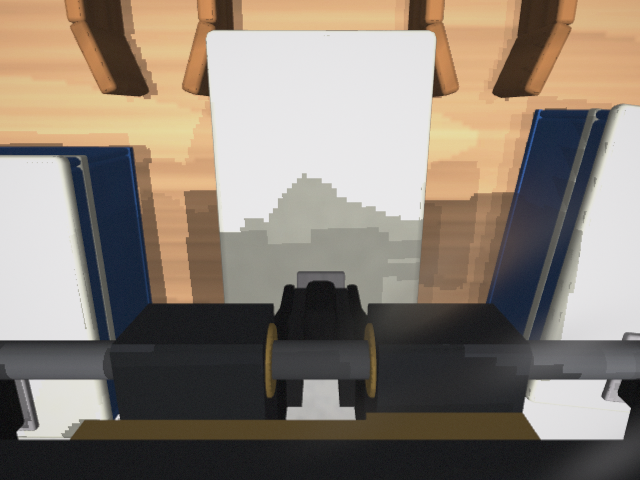

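The lid (207–435 px) sits centred between the cheeks (tops near 206 and 435 px) and is square, so I'll slide it in.

>>> servo_tool(targets=[{"offset": [0.004,0,-0.0002],"dr": [0,0,0]},{"offset": [0.008,0,-0.0002],"dr": [0,0,0]},{"offset": [0.012,0,-0.0002],"dr": [0,0,0]},{"offset": [0.016,0,-0.0002],"dr": [0,0,0]},{"offset": [0.02,0,-0.0002],"dr": [0,0,0]},{"offset": [0.024,0,-0.0002],"dr": [0,0,0]},{"offset": [0.028,0,-0.0002],"dr": [0,0,0]},{"offset": [0.032,0,-0.0002],"dr": [0,0,0]},{"offset": [0.036,0,-0.0002],"dr": [0,0,0]},{"offset": [0.04,0,-0.0002],"dr": [0,0,0]},{"offset": [0.04,0,-0.0002],"dr": [0,0,0]}])

```text
time_s: 11.1
position: [0.5141, -0.0654, 0.0948]
tcp_rot: [[1.0, -0.018, -0.006], [-0.018, -1.0, 0.002], [-0.006, -0.001, -1.0]]
force: [-6.3, 0.7, 6.6]
opening: 0.133
grasp_force: 30.0
```

>>> servo_tool(targets=[{"offset": [0.004,0,0],"dr": [0,0,0]},{"offset": [0.008,0,0],"dr": [0,0,0]},{"offset": [0.012,0,0],"dr": [0,0,0]},{"offset": [0.016,0,0],"dr": [0,0,0]},{"offset": [0.02,0,0],"dr": [0,0,0]},{"offset": [0.024,0,0],"dr": [0,0,0]},{"offset": [0.028,0,0],"dr": [0,0,0]},{"offset": [0.032,0,0],"dr": [0,0,0]},{"offset": [0.032,0,0],"dr": [0,0,0]}])

```text
time_s: 11.85
position: [0.5461, -0.066, 0.0948]
tcp_rot: [[1.0, -0.018, -0.006], [-0.018, -1.0, 0.001], [-0.006, -0.001, -1.0]]
force: [-6.3, 1.5, 5.4]
opening: 0.138
grasp_force: 30.0
```

>>> servo_tool(targets=[{"offset": [0.002,0,0],"dr": [0,0,0]},{"offset": [0.004,0,0],"dr": [0,0,0]},{"offset": [0.006,0,0],"dr": [0,0,0]},{"offset": [0.008,0,0],"dr": [0,0,0]},{"offset": [0.01,0,0],"dr": [0,0,0]},{"offset": [0.012,0,0],"dr": [0,0,0]},{"offset": [0.014,0,0],"dr": [0,0,0]},{"offset": [0.016,0,0],"dr": [0,0,0]},{"offset": [0.018,0,0],"dr": [0,0,0]},{"offset": [0.018,0,0],"dr": [0,0,0]}])

```text
time_s: 12.68
position: [0.563, -0.0663, 0.0948]
tcp_rot: [[1.0, -0.018, -0.008], [-0.018, -1.0, 0.002], [-0.008, -0.002, -1.0]]
force: [-7.0, 0.1, 6.0]
opening: 0.137
grasp_force: 30.0
```

>>> servo_tool(targets=[{"offset": [0.001,0,0],"dr": [0,0,0]},{"offset": [0.002,0,0],"dr": [0,0,0]},{"offset": [0.003,0,0],"dr": [0,0,0]},{"offset": [0.004,0,0],"dr": [0,0,0]},{"offset": [0.004,0,0],"dr": [0,0,0]}])

```text
time_s: 13.1
position: [0.5666, -0.0663, 0.0948]
tcp_rot: [[1.0, -0.018, -0.009], [-0.018, -1.0, 0.002], [-0.009, -0.002, -1.0]]
force: [-6.9, 0.0, 6.5]
opening: 0.135
grasp_force: 30.0
```

>>> servo_tool(targets=[{"offset": [0.001,0,0],"dr": [0,0,0]},{"offset": [0.002,0,0],"dr": [0,0,0]},{"offset": [0.003,0,0],"dr": [0,0,0]},{"offset": [0.003,0,0],"dr": [0,0,0]}])

```text
time_s: 13.43
position: [0.5697, -0.0664, 0.0948]
tcp_rot: [[1.0, -0.018, -0.009], [-0.018, -1.0, 0.002], [-0.009, -0.002, -1.0]]
force: [-7.7, -0.3, 6.6]
opening: 0.136
grasp_force: 30.0
```

>>> servo_tool(targets=[{"offset": [0.001,0,0],"dr": [0,0,0]},{"offset": [0.002,0,0],"dr": [0,0,0]},{"offset": [0.003,0,0],"dr": [0,0,0]},{"offset": [0.003,0,0],"dr": [0,0,0]}])

```text
time_s: 13.77
position: [0.5727, -0.0665, 0.0948]
tcp_rot: [[1.0, -0.018, -0.009], [-0.018, -1.0, 0.002], [-0.009, -0.002, -1.0]]
force: [-6.9, 0.5, 6.5]
opening: 0.137
grasp_force: 30.0
```

Still sliding freely, so I'll keep going in small steps.

>>> servo_tool(targets=[{"offset": [0.001,0,0],"dr": [0,0,0]},{"offset": [0.002,0,0],"dr": [0,0,0]},{"offset": [0.002,0,0],"dr": [0,0,0]}])

```text
time_s: 14.02
position: [0.5746, -0.0665, 0.0948]
tcp_rot: [[1.0, -0.018, -0.009], [-0.018, -1.0, 0.002], [-0.009, -0.002, -1.0]]
force: [-8.0, -0.3, 6.3]
opening: 0.135
grasp_force: 30.0
```

>>> servo_tool(targets=[{"offset": [0.001,0,0],"dr": [0,0,0]},{"offset": [0.002,0,0],"dr": [0,0,0]},{"offset": [0.002,0,0],"dr": [0,0,0]}])

```text
time_s: 14.27
position: [0.5758, -0.0664, 0.0948]
tcp_rot: [[1.0, -0.018, -0.011], [-0.018, -1.0, 0.002], [-0.011, -0.002, -1.0]]
force: [-10.3, -0.4, 7.0]
opening: 0.134
grasp_force: 30.0
```

>>> servo_tool(targets=[{"offset": [0.001,0,0],"dr": [0,0,0]},{"offset": [0.002,0,0],"dr": [0,0,0]},{"offset": [0.002,0,0],"dr": [0,0,0]},{"offset": [0.002,0,0],"dr": [0,0,0]}])

```text
time_s: 14.6
position: [0.5758, -0.0663, 0.0948]
tcp_rot: [[1.0, -0.018, -0.015], [-0.018, -1.0, 0.002], [-0.015, -0.002, -1.0]]
force: [-13.6, 0.2, 10.4]
opening: 0.136
grasp_force: 30.0
```

Run:
```python
from rig import bot,viewer
from h import *
s=bot.read_state();print(s['time_s'],s['position'],s['force'],s['moment'])
c=viewer.capture('wrist'); cv2.imwrite('pics/w3.png',c['color'][:,:,::-1])
```

```text
14.6 [ 0.57579157 -0.06630943  0.09476706] [-13.57056335   0.15597486  10.39317292] [-0.14598299  1.97474141 -0.08027604]
```

View pics/w3.png

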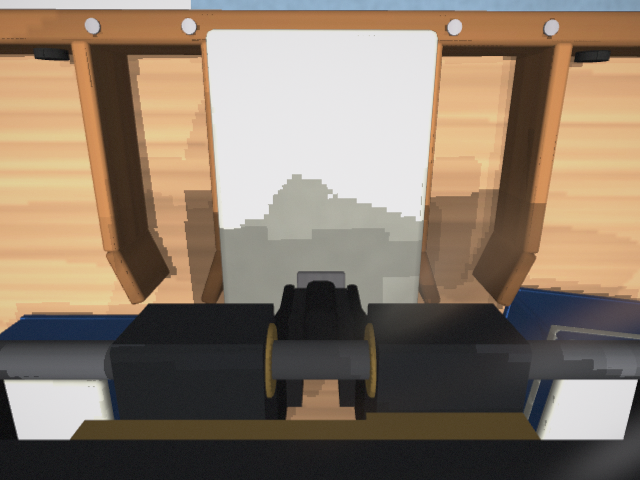

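The box is home. The lid's rear edge is over the back stop (row 30), it is centred between the cheeks, and the last 2 mm of command gave no motion while the force rose to 13.6 N. I'll relax the push, then release.

>>> servo_tool(targets=[{"offset": [-0.001,0,0],"dr": [0,0,0]},{"offset": [-0.002,0,0],"dr": [0,0,0]},{"offset": [-0.003,0,0],"dr": [0,0,0]},{"offset": [-0.003,0,0],"dr": [0,0,0]}])

```text
time_s: 14.98
position: [0.5758, -0.0664, 0.0948]
tcp_rot: [[1.0, -0.019, -0.008], [-0.019, -1.0, 0.002], [-0.008, -0.002, -1.0]]
force: [-7.3, 0.5, 6.2]
opening: 0.135
grasp_force: 30.0
```

>>> servo_tool(targets=[{"offset": [-0.001,0,0],"dr": [0,0,0]},{"offset": [-0.002,0,0],"dr": [0,0,0]},{"offset": [-0.0025,0,0],"dr": [0,0,0]},{"offset": [-0.0025,0,0],"dr": [0,0,0]}])

```text
time_s: 15.32
position: [0.5759, -0.0664, 0.0948]
tcp_rot: [[1.0, -0.019, -0.003], [-0.019, -1.0, 0.002], [-0.003, -0.002, -1.0]]
force: [-4.3, 2.8, 4.5]
opening: 0.133
grasp_force: 30.0
```

>>> servo_tool(targets=[{"offset": [0,0,0],"dr": [0,0,0]},{"offset": [0,0,0],"dr": [0,0,0]},{"offset": [0,0,0],"dr": [0,0,0]},{"offset": [0,0,0],"dr": [0,0,0]},{"offset": [0,0,0],"dr": [0,0,0]},{"offset": [0,0,-0.02],"dr": [0,0,0]},{"offset": [0,0,-0.05],"dr": [0,0,0]},{"offset": [0,0,-0.09],"dr": [0,0,0]},{"offset": [0,0,-0.12],"dr": [0,0,0]},{"offset": [-0.03,0,-0.12],"dr": [0,0,0]},{"offset": [-0.07,0,-0.12],"dr": [0,0,0]},{"offset": [-0.11,0,-0.12],"dr": [0,0,0]},{"offset": [-0.15,0,-0.12],"dr": [0,0,0]},{"offset": [-0.15,0,-0.12],"dr": [0,0,0]},{"offset": [-0.15,0,-0.12],"dr": [0,0,0]}], gripper=-0.2)

```text
time_s: 16.57
position: [0.4247, -0.064, 0.2147]
tcp_rot: [[1.0, -0.02, -0.001], [-0.02, -1.0, 0.001], [-0.001, -0.001, -1.0]]
force: [0.7, 0.4, -0.3]
opening: 0.603
grasp_force: 0.0
```

Run:
```python
from rig import bot,viewer
from h import *
s=bot.read_state();print(s['time_s'],s['position'],s['force'])
c=viewer.capture('side'); cv2.imwrite('pics/s2.png',cv2.resize(c['color'][130:400,190:450,::-1],None,fx=2.2,fy=2.2))
```

```text
16.5667 [ 0.42467159 -0.06401176  0.21466635] [ 0.66591997  0.35420849 -0.32016157]
```

View pics/s2.png

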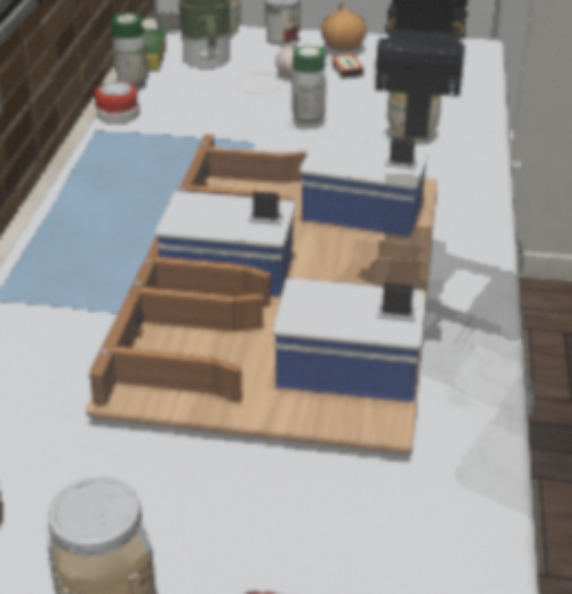

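The middle box is in its bay against the stop. The other two stand in front and the jars are untouched, so I'm handing in.

```bash
python3 -c "
from rig import ticket; print(ticket.hand_in())"
```

```text
the job is handed in; nothing more can be done
None
```

The middle box was the full one: about 5 N at the lug against about 1.5 N for the right box, with the left never lifted because only one box is full. It is now slid home against its back stop and released, the left and right boxes still stand in front, the jars were not touched, and the job was handed in at about 17 s.

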